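# Prise open the charging box and put the power bank in

## Robot

A 7-joint arm with a two-finger parallel gripper is mounted at the origin on the work surface. World frame = base frame: x ahead of the robot, y to its left, z up, the work surface at z = 0. Lengths are in m, angles in degrees, forces in N, time in s.
With the tool pointing down it reaches from about 0.425 to 0.875 m from the base axis. Payload 4.7 kg.
Tool frame: the origin (TCP) lies at the centre of the arm's flange, where the gripper is bolted on; the fingertips stand 182 mm ahead of it and the grasp point (between the pads) lies 164 mm ahead of it; z points along the fingers, y is the line along which they close (so a half turn about z gives the same grasp; the last joint's range is limited). The gripper opens to 87 mm and grips with 3 to 60 N. Pads are 19 mm wide; open, the fingers measure 117 mm over their backs; the gripper's body (75 mm by 190 mm) begins 51 mm behind the grasp point.
Start: joints at [66.87, 18.392, -4.016, 83.108, 1.295, 78.541, -3.26], TCP at [0.264, -0.594, 0.405] pointing down, gripper open.
Joint ranges: [-163.93, 163.93], [-17.29, 119.83], [-79.2, 71.16], [3.27, 140.29], [-89.18, 269.18], [5.43, 117.66], [-154.24, 154.24]. Speed limits (degrees/s): [147.25, 147.25, 180, 180, 180, 180, 180].

## Interface

Orientations are given as [roll, pitch, yaw] about the fixed x, y, z axes, in that order (R = Rz(yaw) Ry(pitch) Rx(roll)).
In Python, from cell import env gives the robot as it stands. The module is installed in compiled form; this text tells all that it offers.
- The arm moves only by the tool step_arm, never from a script. Its argument "steps" is one flat list of numbers, 5 for each row, row after row: the opening, from 0 (shut) to 1 (fully open), then the shift along the tool's x, y, z in mm, then the turn about the tool's z in degrees. In form: [grip, dx, dy, dz, roll, grip, dx, dy, dz, roll, ...]. A call has 1 to 12 rows; each row shifts and turns the commanded pose from where the row before left it, along the tool's axes as they then stand; what a row does not reach is not made up. A row lasts 1/8 s, in which the tool goes at most 62.5 mm and 10.7 degrees, less where a joint would pass 70% of its speed; a pose out of reach is approached as far as the arm can. A call with a gripper value outside its range is refused whole. The fingers move at their own pace and stop on an object; "grip_force" is the grip in N (left out, the last holds). Time passes only in rows, so rows that do not move let the fingers close. It gives the time, the measured TCP pose, the force, the opening and the grip force at its end, in the units of the state.
- env.get_obs(): the state, without advancing time (a new reading comes with each control period).
- env.read_camera(name): name is "side" or "top" or "wrist"; returns a dict with "image" (480x640x3 uint8, red, green, blue), "camera_matrix" (3x3 intrinsics, pixels), "R" (3x3) and "t" (3): a world point X has camera coordinates R X + t. Camera axes: x right, y down, z forward; pixel columns grow to the right and rows downward; lengths in m; the calibration is good to about 2 mm. A picture is of the moment at which its call begins. There is no depth.
- env.sign_off(): hands the job in; it is judged then, once.
The state is a dict: "time_s": time; "qpos": joint angles; "joint_velocities": joint speeds; "effort": joint torques, N m; "tool_pos": TCP position; "tool_rot": TCP orientation; "force": force on the tool from outside, world axes, zero at the start; "wrist_torque": the same for the moment, N m; "grip_width": finger opening in m; "grasp_force": force on a finger pad.
Only numpy, scipy, OpenCV 4.12 (cv2) and the standard library are available. Lean on these libraries where they do the work, as an engineer would, in place of code of your own. Each camera call takes 0.05 s, during which the arm holds its last target. There are 200 camera calls.

## Task

The pink slanted lid of the white charging box has no handle: take the orange pry blade, slide its tip well in under the shut lid through the slot in the middle of its low front edge, and, with the tip still under the lid, tip the blade up to about 40 degrees to lever the lid up. Swing the lid all the way open, lay the blade flat in its wooden tray again, and set the blue power bank down gently, flat on the deck inside the box, leaving the lid standing open so that it stays cool. Do not shift the mug or the mouse.

Things in the scene. Friction and masses are not known exactly. Their poses are not given: they have to be found in the camera images.
- chargebox: White charging box fixed on the desk, 160 mm deep (its x) by 220 wide (y), its sloping top closed by the pink lid. Origin: centre of its underside; its low front (its -x) faces left (world +y). Front wall 115 mm high, back wall 190, walls 6 thick; the top rises to the back at 25 degrees. Level deck inside, 75 mm above the desk. Top opening clear from x -55 (ledge) to x 74 mm (back wall).
- slot (a point): Middle of the front lip of the grey ledge that is the floor of the pry slot (box frame x -80, y 0, z 115 mm; axes as the box). The ledge runs 28 mm in, rising at 25 degrees. The slot between ledge and shut lid is 100 mm wide and 9 mm high: the blade must slope like the lid to go in.
- deck (a point): Point on top of the level deck in the charging box, in the middle of the clear opening (box frame x 12, y 0, z 75 mm); axes as the box.
- lid (a joint): Pink lid's angle in rad: 0 shut (sloping 25 degrees), grows as the lid's front edge rises, stop at 2.1 (5 degrees past upright). Weighs 180 g; a stiff friction hinge (0.25 N m) keeps it wherever it is left; about 2 to 3 N at the front edge lift it.
- lid_edge (a point): Middle of the lid's front edge, on its underside; the lid is a flat plate 6 mm thick and 222 mm wide. Moves with the lid: x points from the front edge to the hinge along the lid, y along the edge, z out of its upper face. With the lid shut the edge stands 12 mm (along the slope) in front of the ledge.
- lid_hinge (a point): Middle of the lid's hinge line at the top of the box's back, on the lid's underside, 193 mm from lid_edge; axes as lid_edge. The hinge line runs along y.
- blade: Pry blade, loose, about 70 g, lying in the tray: orange handle 90 mm long, 18 mm wide, 24 mm high, with a flat steel blade 24 mm wide and 2.5 mm thick that sticks out 73 mm from the handle's end at the handle's mid height. Origin: centre of the handle's underside. x points along the blade to the tip, y across its width, z up (square to the blade's flat).
- blade_tip (a point): Middle of the blade's tip edge, 118 mm ahead (x) of and 12 mm above the pry blade's origin; axes as the blade.
- tray: Fixed shallow wooden tray 220 mm (x) by 100 mm (y), walls 4 mm thick and 11 mm high, floor 4 mm thick. Origin: centre of its underside. It stands left of the box, nearer or farther from the robot.
- powerbank: Blue power bank, loose, a rounded block 130 mm (x) by 50 mm (y) by 26 mm high, about 240 g, lying flat on the desk left of the box, in front of or behind the tray. Origin: centre of its underside.
- mug: Blue mug, 76 mm across, 90 mm high, bystander, to be left where it is. Origin: centre of its foot.
- mouse: Grey computer mouse, 58 by 100 by 34 mm, bystander, to be left where it is. Origin: centre of its underside.
Things that resemble listed ones, but are neither listed nor needed, are in the scene too. There is more than one size of the blade; the one meant has the size given above.

How it is judged:
By the outcome, as a careful person would: the job done as asked, in the order asked, and still so for the second after the job is handed in, with the robot touching nothing.
It also fails if it takes over 72 s, if anything falls off the work surface, if the arm or the gripper's body presses on something with over 40 N, if the wrist force passes 120 N, or if a joint passes its speed limit or range.

## Working session

There is one attempt and no reset: what is moved stays moved. The work goes in short steps, Python scripts to look and compute and a tool call to move; the robot and the scene stay as the last step left them, time stands still between calls to the robot, and variables do not carry over. Pictures are saved under pics/ and viewed, at most 10 in all, crops included, and the job is handed in when it is done.

Besides the shell and the picture viewer there is one more tool, called after ">>>" by a JSON object that holds its "fn" and its "kwargs". step_arm: Moves the arm, as the interface text tells. Its arguments: {"type":"object","properties":{"steps":{"type":"array","items":{"type":"number"}},"grip_force":{"type":"number"}},"required":["steps"]}

```bash
mkdir -p pics; cat > h.py <<'E'
import numpy as np, cv2
from cell import env
from scipy.spatial.transform import Rotation as Ro
def save(n,f,crop=None,s=1):
    c=env.read_camera(n); im=c['image'][:,:,::-1]
    np.savez('pics/'+f+'.npz',K=c['camera_matrix'],R=c['R'],t=c['t'],im=im)
    if crop: x0,y0,x1,y1=crop; im=im[y0:y1,x0:x1]
    cv2.imwrite('pics/'+f+'.png',cv2.resize(im,None,fx=s,fy=s,interpolation=cv2.INTER_CUBIC)); return c
def ld(f): return np.load('pics/'+f+'.npz')
def px(c,u,v,z):
    R,t=c['R'],c['t']; d=R.T@np.linalg.inv(c['K'])@[u,v,1]; o=-R.T@t
    return (o+d*(z-o[2])/d[2]).round(4)
def proj(c,X):
    p=c['K']@(c['R']@np.array(X)+c['t']); return (p[:2]/p[2]).round(1)
def pose():
    o=env.get_obs(); return np.array(o['tool_pos']),Ro.from_euler('xyz',o['tool_rot'],degrees=True).as_matrix(),o
E
python3 - <<'E'
from h import *
for n in('top','side'):
    c=save(n,n+'0'); print(n,c['camera_matrix'].tolist(),(-c['R'].T@c['t']).round(3),c['R'].round(3).tolist())
print(env.get_obs())
E
```

```text
top [[503.2410538450121, 0.0, 325.89895143110414], [0.0, 503.2410538450121, 246.6979645748109], [0.0, 0.0, 1.0]] [0.304 0.077 1.245] [[0.005, -1.0, 0.004], [-0.985, -0.006, -0.173], [0.173, -0.003, -0.985]]
side [[445.1183716803338, 0.0, 323.8057398502183], [0.0, 445.1183716803338, 238.5132218610066], [0.0, 0.0, 1.0]] [0.075 0.787 0.635] [[-0.858, -0.513, 0.022], [-0.274, 0.421, -0.865], [0.435, -0.748, -0.502]]
{'time_s': 0.1, 'qpos': array([66.87341108, 18.43378402, -4.01452679, 83.16591897,  1.2953981 ,
       78.53910738, -3.26016545]), 'joint_velocities': array([ 0.10497108, -0.12740136, -0.05770488, -0.20401355,  0.07488889,
        0.07249701,  0.02839116]), 'effort': array([ 1.41252790e-04, -4.92573202e+01, -4.05673133e-01, -3.13399172e+01,
       -6.43082731e-02,  3.95083835e-02,  4.54270673e-05]), 'tool_pos': array([ 0.26359146, -0.59396916,  0.40379961]), 'tool_rot': array([-1.79906433e+02,  5.97956909e-03,  2.39351047e+01]), 'force': array([-0.58061856, -0.95094809, -0.45706662]), 'wrist_torque': array([-0.05582421,  0.05439029, -0.00801543]), 'grasp_force': 0.0, 'grip_width': 0.0870997951699321}
```

View pics/top0.png

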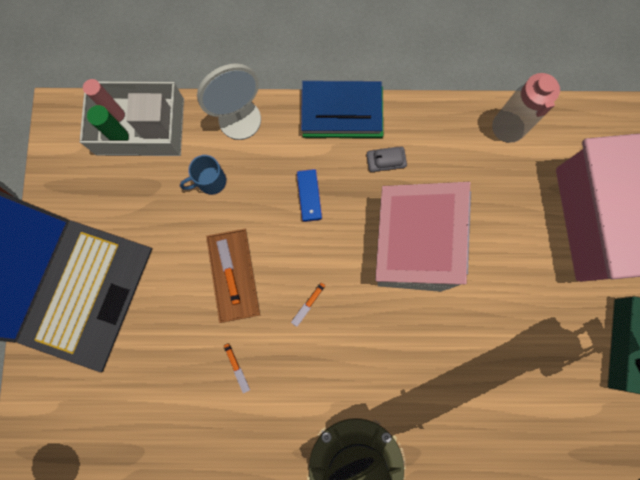

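View pics/side0.png

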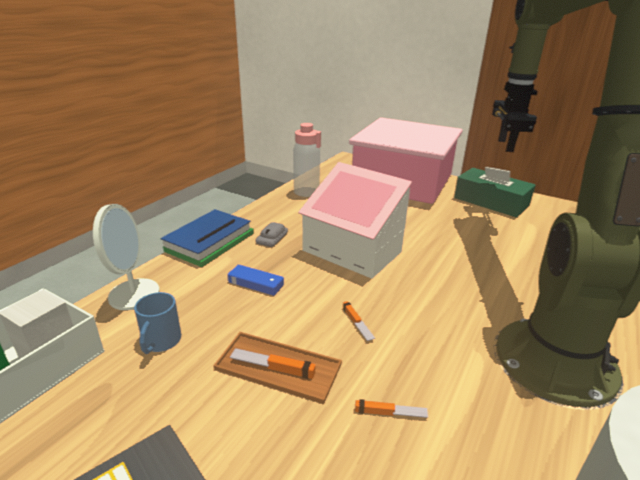

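The top view shows the tray with the large blade (233,275; tip up near 223,240), the power bank (309,195), the box (423,235), the mouse (387,159) and the mug (206,175). The side view agrees. Next I'll enlarge crops.

```bash
python3 - <<'E'
from h import *
im=ld('top0')['im']
a=cv2.resize(im[220:330,195:270],None,fx=5,fy=5,interpolation=cv2.INTER_CUBIC)
b=cv2.resize(im[165:300,295:395+85],None,fx=2.2,fy=2.2,interpolation=cv2.INTER_CUBIC)
o=np.zeros((560,795,3),np.uint8); o[:550,:375]=a; o[:b.shape[0],380:380+b.shape[1]]=b[:, :415]
s=ld('side0')['im'][155:285,290:420]; 
s=cv2.resize(s,None,fx=2,fy=2); o[300:560,380:640]=s
cv2.imwrite('pics/c1.png',o)
E
```

```text
(no output)
```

View pics/c1.png

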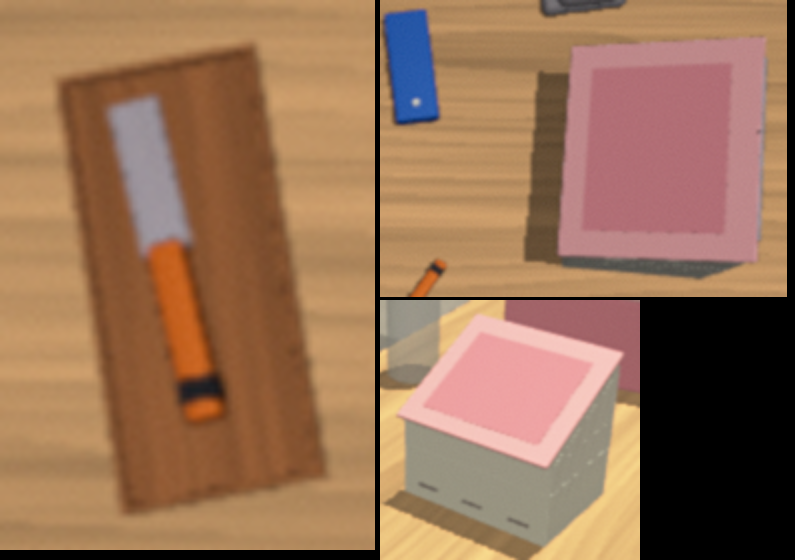

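```bash
cat >> h.py <<'E'
def fit(obs,p0,zfix=True):
    from scipy.optimize import least_squares
    def f(p):
        c,s=np.cos(p[2]),np.sin(p[2]); r=[]
        for cam,X,uv in obs:
            W=[p[0]+c*X[0]-s*X[1],p[1]+s*X[0]+c*X[1],X[2]]
            q=cam['K']@(cam['R']@np.array(W)+cam['t']); r+=list(q[:2]/q[2]-uv)
        return np.array(r)
    s=least_squares(f,p0); return s.x, s.fun.round(1)
E
python3 - <<'E'
from h import *
T=ld('top0');S=ld('side0')
fl,bl,fr,br=(-.0972,.111,.1235),(.0777,.111,.2051),(-.0972,-.111,.1235),(.0777,-.111,.2051)
p,r=fit([(T,fl,(383.6,185.5)),(T,fr,(376.8,281.4)),(T,bl,(470.9,182.3)),(T,br,(466.4,284.1)),
 (S,fl,(300,213)),(S,fr,(374.5,238)),(S,br,(411,181.5)),(S,bl,(340,162.5))],[.4,-.15,-1.57])
print('box',p,np.degrees(p[2]),r)
print('tip',px(T,221.6,240.2,.0172),'hs',px(T,228.2,269,.028),'he',px(T,236.2,302.8,.022))
for u,v in((60,80),(255,45),(325,475),(125,512)): print('tray',px(T,195+u/5,220+v/5,.011))
f=lambda u,v:(295+(u-380)/2.2,165+v/2.2)
for u,v in((386,12),(425,10),(438,119),(397,123)): print('pb',px(T,*f(u,v),.026))
for u,v in((206,175),): print('mug',px(T,u,v,.09))
print('mouse',px(T,387,159,.03))
E
```

```text
box [ 0.5248482  -0.14811884 -1.65466704] -94.80543788591153 [ 0.8  0.8  0.8  0.3 -0.8  0.1 -0.5  1.  -1.2 -2.  -0.4 -0.3  1.   0.2
 -1.7 -0.6]
tip [0.5345 0.3326 0.0172] hs [0.4613 0.3114 0.028 ] he [0.3798 0.29   0.022 ]
tray [0.5461 0.3707 0.011 ]
tray [0.5646 0.274  0.011 ]
tray [0.3513 0.233  0.011 ]
tray [0.333  0.3294 0.011 ]
pb [0.7133 0.146  0.026 ]
pb [0.716  0.1012 0.026 ]
pb [0.5877 0.0854 0.026 ]
pb [0.5828 0.1316 0.026 ]
mug [0.679  0.3612 0.09  ]
mouse [ 0.7436 -0.0796  0.03  ]
```

```bash
cat >> h.py <<'E'
def plan(targets,start=None,grip=1,vmax=50,wmax=10):
    """targets: list of (x,y,z_grasp,yaw_deg[,n]); yaw is unwrapped relative to current"""
    if start is None:
        p,R,o=pose(); p=p-[0,0,.164]; yw=o['tool_rot'][2]
    else: p,yw=np.array(start[:3]),start[3]
    out=[]
    for T in targets:
        T=list(T); d=np.linalg.norm(np.array(T[:3])-p)*1000; dy=T[3]-yw
        n=T[4] if len(T)>4 else int(np.ceil(max(d/vmax,abs(dy)/wmax,1)))
        p0=p.copy(); y0=yw
        for i in range(1,n+1):
            w=p0+(np.array(T[:3])-p0)*i/n; D=(w-p)*1000; a=np.radians(yw); t=round(-(y0+dy*i/n-yw),1)
            dx=round(np.cos(a)*D[0]+np.sin(a)*D[1],1); dyy=round(np.sin(a)*D[0]-np.cos(a)*D[1],1); dz=round(-D[2],1)
            out.append([grip,dx,dyy,dz,t])
            p=p+np.array([np.cos(a)*dx+np.sin(a)*dyy,np.sin(a)*dx-np.cos(a)*dyy,-dz])/1000; yw-=t
    for i in range(0,len(out),12): print(str(sum(out[i:i+12],[])).replace(' ',''))
E
python3 - <<'E'
from h import *
plan([(.50,-.15,.28,23.9),(.4546,.3104,.15,195.4)])
E
```

```text
[1,np.float64(36.0),np.float64(-28.2),np.float64(-3.7),np.float64(0.0),1,np.float64(36.0),np.float64(-28.1),np.float64(-3.6),np.float64(0.0),1,np.float64(36.1),np.float64(-28.2),np.float64(-3.7),np.float64(0.0),1,np.float64(36.0),np.float64(-28.2),np.float64(-3.6),np.float64(0.0),1,np.float64(36.0),np.float64(-28.2),np.float64(-3.7),np.float64(0.0),1,np.float64(36.0),np.float64(-28.1),np.float64(-3.6),np.float64(0.0),1,np.float64(36.0),np.float64(-28.2),np.float64(-3.7),np.float64(0.0),1,np.float64(36.0),np.float64(-28.2),np.float64(-3.6),np.float64(0.0),1,np.float64(36.1),np.float64(-28.1),np.float64(-3.7),np.float64(0.0),1,np.float64(36.0),np.float64(-28.2),np.float64(-3.6),np.float64(0.0),1,np.float64(36.0),np.float64(-28.2),np.float64(-3.7),np.float64(0.0),1,np.float64(8.1),np.float64(-24.4),np.float64(7.2),np.float64(-9.5)]
[1,np.float64(12.0),np.float64(-22.7),np.float64(7.2),np.float64(-9.6),1,np.float64(15.6),np.float64(-20.5),np.float64(7.3),np.float64(-9.5),1,np.float64(18.7),np.float64(-17.5),np.float64(7.2),np.float64(-9.5),1,np.float64(21.5),np.float64(-14.2),np.float64(
[... 218 characters left out ...]
oat64(-9.5),1,np.float64(25.6),np.float64(2.0),np.float64(7.2),np.float64(-9.5),1,np.float64(25.0),np.float64(6.2),np.float64(7.2),np.float64(-9.6),1,np.float64(23.5),np.float64(10.3),np.float64(7.2),np.float64(-9.5),1,np.float64(21.5),np.float64(14.1),np.float64(7.3),np.float64(-9.5),1,np.float64(19.0),np.float64(17.4),np.float64(7.2),np.float64(-9.5)]
[1,np.float64(15.7),np.float64(20.2),np.float64(7.2),np.float64(-9.6),1,np.float64(12.2),np.float64(22.7),np.float64(7.2),np.float64(-9.5),1,np.float64(8.3),np.float64(24.3),np.float64(7.3),np.float64(-9.5),1,np.float64(4.2),np.float64(25.4),np.float64(7.2),np.float64(-9.5),1,np.float64(-0.1),np.float64(25.7),np.float64(7.2),np.float64(-9.6)]
```

>>> {"fn": "step_arm", "kwargs": {"steps": [1,36,-28,-4,0,1,36,-28,-4,0,1,36,-28,-4,0,1,36,-28,-4,0,1,36,-28,-4,0,1,36,-28,-4,0,1,36,-28,-4,0,1,36,-28,-4,0,1,36,-28,-4,0,1,36,-28,-4,0,1,36,-28,-4,0]}}

```text
time_s: 1.48
tool_pos: [0.501, -0.1505, 0.4486]
tool_rot: [-180.0, 0.0, 23.9]
force: [0.1, -0.8, 0.2]
grip_width: 0.0872
grasp_force: 0.0
```

>>> {"fn": "step_arm", "kwargs": {"steps": [1,8,-24.4,7.2,-9.5,1,12,-22.7,7.2,-9.6,1,15.6,-20.5,7.2,-9.5,1,18.7,-17.5,7.2,-9.5,1,21.5,-14.2,7.2,-9.5,1,23.4,-10.5,7.2,-9.6,1,25,-6.5,7.2,-9.5,1,25.6,-2.2,7.2,-9.5,1,25.6,2,7.2,-9.5,1,25,6.2,7.2,-9.6,1,23.5,10.3,7.2,-9.5,1,21.5,14,7.2,-9.5]}}

```text
time_s: 2.98
tool_pos: [0.4699, 0.1557, 0.3618]
tool_rot: [-180.0, -0.0, 138.5]
force: [-0.1, -0.4, -0.9]
grip_width: 0.087
grasp_force: 0.0
```

>>> {"fn": "step_arm", "kwargs": {"steps": [1,19,17.4,7.2,-9.5,1,15.7,20.2,7.2,-9.6,1,12.2,22.7,7.2,-9.5,1,8.3,24.3,7.2,-9.5,1,4.2,25.4,7.2,-9.5,1,0,25.7,7.2,-9.6,1,0,0,0,0]}}

```text
time_s: 3.85
tool_pos: [0.4538, 0.31, 0.3183]
tool_rot: [179.9, -0.1, -164.4]
force: [-0.0, -0.4, 0.3]
grip_width: 0.0868
grasp_force: 0.0
```

```bash
sed -i "s/out.append(\[grip,dx,dyy,dz,t\])/out.append([grip]+[float(v) for v in (dx,dyy,dz,t)])/" h.py; python3 - <<'E'
from h import *
save('wrist','w1',s=1.25); o=env.get_obs(); print(o['time_s'],o['tool_pos'],o['tool_rot'],o['qpos'])
E
```

```text
3.9 [0.45452625 0.30870481 0.31857111] [ 1.79997459e+02 -9.33814885e-02 -1.64586799e+02] [ 10.44350356  16.91122074 -54.49117765 102.3274599   14.70515992
  68.40280289  57.03388284]
```

View pics/w1.png

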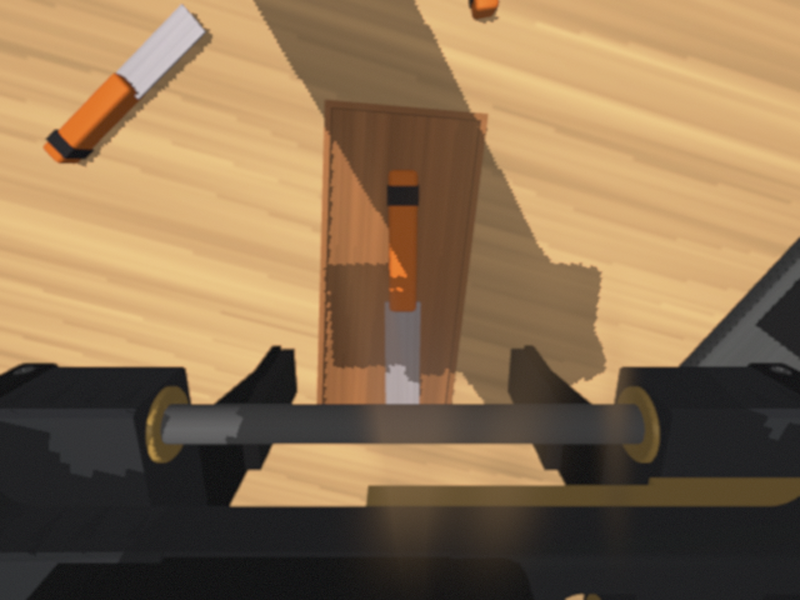

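The wrist view shows the handle running from (403,172) to (403,310) in the enlarged picture, with the steel continuing downwards, nicely aligned with the tool.

```bash
python3 - <<'E'
from h import *
c=ld('w1'); a=px(c,403/1.25,172/1.25,.028); b=px(c,403/1.25,310/1.25,.028); e=px(c,403/1.25,395/1.25,.0172)
d=b-a; print(a,b,e,np.linalg.norm(d),np.degrees(np.arctan2(d[1],d[0])))
u=d/np.linalg.norm(d); g=b-u*.014; print('grasp',g)
p,R,o=pose(); print('tool frame shift mm',R.T@(np.array([g[0],g[1],.018])-(p-[0,0,.164]))*1000, c['R'].round(2).tolist(),-c['R'].T@c['t']-p)
E
```

```text
[0.379  0.2904 0.028 ] [0.4625 0.3139 0.028 ] [0.5282 0.3324 0.0172] 0.08674387586452431 15.71857293894099
grasp [0.44902354 0.31010723 0.028     ]
tool frame shift mm [  4.70947562   2.80841676 136.57908982] [[-0.27, 0.96, 0.0], [0.92, 0.26, 0.29], [0.28, 0.08, -0.96]] [-0.07796042 -0.01999605 -0.01966506]
```

>>> {"fn": "step_arm", "kwargs": {"steps": [0.36,1,1,30,0,0.36,1,1,30,0,0.36,1,0.5,25,0,0.36,0,0,20,0,0.36,0,0,15,0,0.36,0,0,10.5,0,0.36,0,0,0,0], "grip_force": 20}}

```text
time_s: 4.78
tool_pos: [0.4513, 0.3099, 0.1882]
tool_rot: [-180.0, -0.1, -164.6]
force: [-0.1, 0.4, 1.2]
grip_width: 0.0327
grasp_force: 0.0
```

>>> {"fn": "step_arm", "kwargs": {"steps": [0,0,0,0,0,0,0,0,0,0,0,0,0,0,0,0,0,0,0,0], "grip_force": 20}}

```text
time_s: 5.28
tool_pos: [0.4517, 0.3103, 0.1892]
tool_rot: [180.0, 0.1, -164.6]
force: [-0.4, -0.2, 3.0]
grip_width: 0.0178
grasp_force: 20.0
```

>>> {"fn": "step_arm", "kwargs": {"steps": [0,0,0,-20,0,0,0,0,-25,0,0,0,0,-25,0,0,0,0,0,0]}}

```text
time_s: 5.78
tool_pos: [0.452, 0.3108, 0.2612]
tool_rot: [180.0, 0.3, -164.6]
force: [-0.5, 1.0, -0.1]
grip_width: 0.0178
grasp_force: 20.0
```

>>> {"fn": "step_arm", "kwargs": {"steps": [0,0,0,0,0,0,0,0,0,0], "grip_force": 4}}

```text
time_s: 6.02
tool_pos: [0.4511, 0.3097, 0.2576]
tool_rot: [-180.0, -0.1, -164.6]
force: [-0.1, 0.8, -0.8]
grip_width: 0.0181
grasp_force: 4.0
```

```bash
python3 - <<'E'
from h import *
save('side','s2'); save('wrist','w2')
a=cv2.resize(ld('s2')['im'][230:430,180:380],None,fx=2,fy=2); b=cv2.resize(ld('w2')['im'][:300,200:450],None,fx=1.33,fy=1.33)[:400,:330]
o=np.zeros((400,740,3),np.uint8);o[:,:400]=a;o[:b.shape[0],405:405+b.shape[1]]=b;cv2.imwrite('pics/c2.png',o)
E
```

```text
(no output)
```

View pics/c2.png

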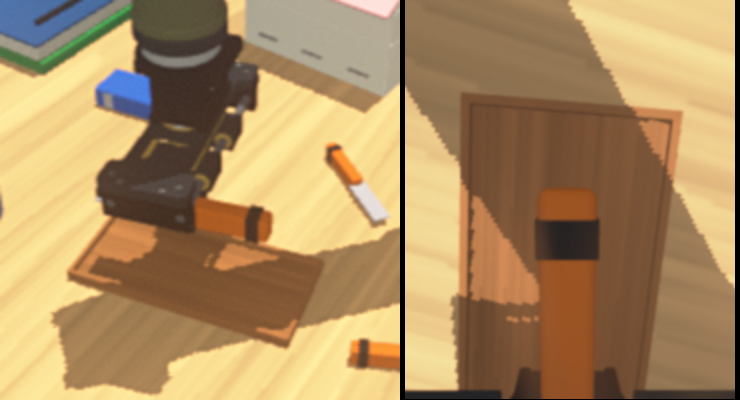

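```bash
cat >> h.py <<'E'
GX,GZ=.033,.021
def bpt(X,beta,p,R):
    "blade-frame point -> world, blade pitched tip-up by beta deg, pivot at grasp point"
    b=np.radians(beta); dx,dz=X[0]-GX,X[2]-GZ
    f=dx*np.cos(b)-dz*np.sin(b); h=dx*np.sin(b)+dz*np.cos(b)
    return p+R@np.array([-f,-X[1],.164-h])
E
python3 - <<'E'
from h import *
c=ld('w2'); p,R,o=pose(); print(p)
for b in (-10,0,5,10,15,20,25): print(b,proj(c,bpt((-.045,0,.024),b,p,R)),proj(c,bpt((-.045,0,0),b,p,R)))
print('meas',321.8,142)
E
```

```text
[0.45114644 0.30983276 0.25776684]
-10 [321.2 144.3] [321.3 132.2]
0 [321.3 138.7] [321.3 137.9]
5 [321.3 138.5] [321.3 142.3]
10 [321.3 139.8] [321.4 147.6]
15 [321.3 142.4] [321.4 153.7]
20 [321.3 146. ] [321.4 160.3]
25 [321.3 150.5] [321.4 167.5]
meas 321.8 142
```

```bash
cat >> h.py <<'E'
BX,BY,BA=.5248,-.1481,-1.6547
def B(x,y,z):
    c,s=np.cos(BA),np.sin(BA); return (BX+(c*x-s*y)/1000,BY+(s*x+c*y)/1000,z/1000)
YB=85.2
def bp(pts,start=None,**k): # pts: (x,z[,n]) grasp point in box frame at y=0
    plan([B(t[0],0,t[1])+(YB,)+tuple(t[2:]) for t in pts],start,**k)
E
python3 - <<'E'
from h import *
p,R,o=pose(); st=tuple(p-[0,0,.164])+(195.4,)
plan([(.46,.29,.19,195.4,3),B(-190,0,170)+(YB,12)],st,grip=0)
print(); bp([(-172,142,2),(-172.5,133,1),(-173,125,1),(-173,117,1),(-172,109,1),(-169.5,101,1)],B(-190,0,170)+(YB,),grip=0)
E
```

```text
[0,-1.1,-7.2,-32.1,-0.0,0,-1.1,-7.1,-32.1,-0.0,0,-1.1,-7.2,-32.0,-0.0,0,-1.0,-21.8,1.7,9.2,0,-4.4,-21.3,1.6,9.2,0,-7.8,-20.4,1.7,9.2,0,-11.0,-18.8,1.7,9.1,0,-13.8,-16.9,1.6,9.2,0,-16.3,-14.4,1.7,9.2,0,-18.4,-11.7,1.6,9.2,0,-20.0,-8.5,1.7,9.2,0,-21.2,-5.3,1.7,9.2]
[0,-21.7,-1.8,1.6,9.1,0,-21.7,1.7,1.7,9.2,0,-21.2,5.1,1.7,9.2]

[0,-9.0,-0.0,14.0,-0.0,0,-9.0,-0.0,14.0,-0.0,0,0.5,-0.0,9.0,-0.0,0,0.5,-0.0,8.0,-0.0,0,0.0,-0.0,8.0,-0.0,0,-1.0,-0.0,8.0,-0.0,0,-2.5,-0.0,8.0,-0.0]
```

>>> {"fn": "step_arm", "kwargs": {"steps": [0,-1,-7,-32,0,0,-1,-7,-32,0,0,-1,-7,-32,0,0,-1,-22,1.6,9.2,0,-4.4,-21.3,1.6,9.2,0,-8,-20.4,1.6,9.2,0,-11,-19,1.6,9.2,0,-14,-17,1.6,9.2,0,-16.3,-14.4,1.6,9.2,0,-18.4,-11.7,1.6,9.2,0,-20,-8.5,1.6,9.2,0,-21.2,-5.3,1.6,9.2], "grip_force": 20}}

```text
time_s: 7.62
tool_pos: [0.5207, 0.1029, 0.3396]
tool_rot: [-179.9, -0.0, 112.4]
force: [-0.1, 0.7, -0.4]
grip_width: 0.0182
grasp_force: 20.0
```

>>> {"fn": "step_arm", "kwargs": {"steps": [0,-21.7,-1.8,1.6,9.2,0,-21.7,1.7,1.6,9.2,0,-21.2,5,1.6,9.2,0,0,0,0,0,0,0,0,0,0]}}

```text
time_s: 8.25
tool_pos: [0.5403, 0.0425, 0.3351]
tool_rot: [-179.9, -0.0, 85.3]
force: [-0.9, -1.0, -0.8]
grip_width: 0.0178
grasp_force: 20.0
```

```bash
python3 - <<'E'
from h import *
p,R,o=pose(); print(o['time_s'],p,o['tool_rot'],o['qpos'].round(0),o['force'],o['wrist_torque'])
bp([(-172,142,2)],grip=0)
c=save('side','s3'); T=save('top','t3')
for b in(0,10,-10): print(b,proj(c,bpt((.118,0,.012),b,p,R)),proj(T,bpt((.118,0,.012),b,p,R)))
a=cv2.resize(ld('s3')['im'][150:300,260:460],None,fx=3.5,fy=3.5,interpolation=cv2.INTER_CUBIC); cv2.imwrite('pics/s3c.png',a)
E
```

```text
8.25 [0.54032085 0.04245327 0.33513509] [-1.79947749e+02 -4.21910303e-02  8.52552495e+01] [ 24.  10. -34. 103.   6.  69. -17.] [-0.90628764 -1.01864235 -0.75000978] [-0.04261195 -0.03875184  0.00879779]
[0,-9.6,0.2,14.6,0.0,0,-9.6,0.3,14.5,0.1]Traceback (most recent call last):
  File "<stdin>", line 5, in <module>
  File "h.py", line 14, in proj
    p=c['K']@(c['R']@np.array(X)+c['t']); return (p[:2]/p[2]).round(1)
      ~^^^^^
KeyError: 'K'
```

>>> {"fn": "step_arm", "kwargs": {"steps": [0,-9.5,0.2,14.5,0,0,-9.5,0.2,14.5,0,0,0,0,0,0], "grip_force": 5}}

```text
time_s: 8.72
tool_pos: [0.5386, 0.0207, 0.3043]
tool_rot: [-179.8, 0.0, 84.9]
force: [-0.9, -0.5, -1.3]
grip_width: 0.0181
grasp_force: 5.0
```

>>> {"fn": "step_arm", "kwargs": {"steps": [0,0.5,0,5,0,0,0.5,0,5,0,0,0,0,6,0,0,0,0,6,0]}}

```text
time_s: 9.22
tool_pos: [0.5395, 0.0235, 0.2841]
tool_rot: [180.0, 0.0, 85.1]
force: [0.1, -0.1, 0.8]
grip_width: 0.0184
grasp_force: 5.1
```

>>> {"fn": "step_arm", "kwargs": {"steps": [0,-0.5,0,6,0,0,-1.5,0,6,0,0,-1.5,0,6,0,0,0,0,2,0,0,0,0,0,0]}}

```text
time_s: 9.85
tool_pos: [0.5391, 0.0198, 0.2642]
tool_rot: [-180.0, -0.0, 85.0]
force: [0.4, 0.9, -0.7]
grip_width: 0.0181
grasp_force: 5.5
```

```bash
python3 - <<'E'
from h import *
p,R,o=pose(); print(o['time_s'],p,o['force'],o['wrist_torque'])
save('side','s3'); save('wrist','w3'); c=ld('w3'); S=ld('s3')
for b in(0,10,20,25,30): print(b,proj(c,bpt((-.045,0,.024),b,p,R)),proj(c,bpt((-.045,0,0),b,p,R)),proj(S,bpt((.118,0,.012),b,p,R)),proj(S,bpt((-.045,0,.012),b,p,R)))
a=cv2.resize(ld('s3')['im'][150:300,280:430],None,fx=2.6,fy=2.6,interpolation=cv2.INTER_CUBIC);b=cv2.resize(c['im'][:390,170:560],None,fx=1,fy=1)
o=np.zeros((390,785,3),np.uint8);o[:,:390]=a;o[:,395:]=b;cv2.imwrite('pics/c3.png',o)
E
```

```text
9.85 [0.53911184 0.01982376 0.26421467] [ 0.38409948  0.88024713 -0.67882437] [ 0.01208809 -0.08377769  0.01128008]
0 [322.7 137.9] [322.5 137.2] [337.3 233.1] [296.1 261.4]
10 [322.5 139.1] [322.3 147.1] [337.5 227.8] [296.9 265.8]
20 [322.4 145.4] [322.3 159.9] [337.2 222.9] [298.3 269.5]
25 [322.4 150. ] [322.2 167.1] [336.9 220.7] [299.2 271.1]
30 [322.3 155.4] [322.2 174.7] [336.3 218.5] [300.3 272.4]
```

View pics/c3.png

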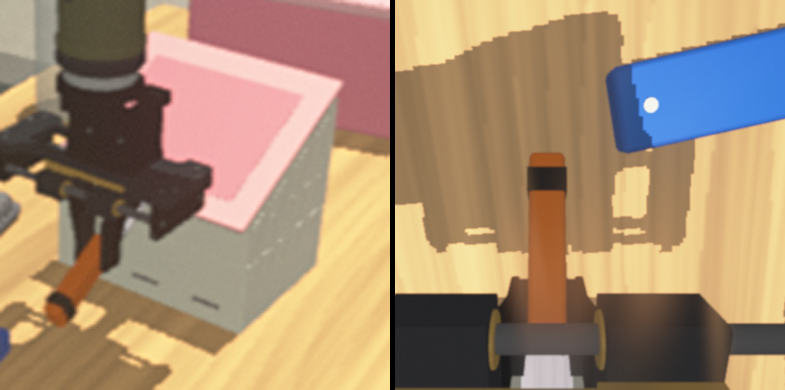

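The side crop shows the handle sloping down to its tail at (60,308), and in the wrist view its end is at row 153. Both mean a tip-up pitch of about 26-27°. Next I'll back off and approach along the slope.

```bash
python3 - <<'E'
from h import *
bp([(-205,103,2),(-198,73,2),(-184.6,78.3,2),(-134.7,101.6,9)],grip=0)
E
```

```text
[0,18.2,-0.2,-1.3,-0.1,0,18.2,-0.1,-1.2,-0.1,0,-3.5,-0.0,15.0,0.0,0,-3.5,-0.0,15.0,0.0,0,-6.7,-0.0,-2.7,0.0,0,-6.7,-0.1,-2.6,0.0,0,-5.5,0.0,-2.6,0.0,0,-5.6,0.0,-2.6,0.0,0,-5.5,0.0,-2.6,0.0,0,-5.6,0.0,-2.6,0.0,0,-5.5,0.0,-2.6,0.0,0,-5.6,0.0,-2.6,0.0]
[0,-5.5,0.0,-2.6,0.0,0,-5.6,0.0,-2.6,0.0,0,-5.5,0.0,-2.5,0.0]
```

>>> {"fn": "step_arm", "kwargs": {"steps": [0,18,0,-1,0,0,18,0,-1,0,0,-3.5,0,15,0,0,-3.5,0,15,0,0,-6.7,0,-2.7,0,0,-6.7,0,-2.7,0,0,0,0,0,0], "grip_force": 8}}

```text
time_s: 10.82
tool_pos: [0.541, 0.034, 0.2426]
tool_rot: [179.9, 0.0, 84.9]
force: [0.7, -0.7, -1.4]
grip_width: 0.0177
grasp_force: 8.5
```

>>> {"fn": "step_arm", "kwargs": {"steps": [0,-5.5,0,-2.6,0,0,-5.5,0,-2.6,0,0,-5.5,0,-2.6,0,0,-5.5,0,-2.6,0,0,0,0,0,0]}}

```text
time_s: 11.45
tool_pos: [0.5387, 0.0128, 0.2525]
tool_rot: [180.0, 0.0, 85.0]
force: [0.3, 0.4, -0.2]
grip_width: 0.0183
grasp_force: 8.5
```

```bash
python3 - <<'E'
from h import *
p,R,o=pose(); print(o['time_s'],p,o['force'],o['wrist_torque'])
bp([(-134.7,101.6,5)],grip=0)
save('wrist','w4'); c=ld('w4')
for b in(20,25,30): print(b,proj(c,bpt((-.045,0,.024),b,p,R)),proj(c,bpt((-.045,0,0),b,p,R)))
# tail row: first orange row in col 322
im=c['im'].astype(int); col=im[100:250,322]; og=(col[:,2]>120)&(col[:,2]-col[:,0]>90); print(np.where(og)[0][:3]+100)
S=save('side','s4'); a=cv2.resize(S['image'][150:300,260:430,::-1],None,fx=4,fy=4,interpolation=cv2.INTER_CUBIC); cv2.imwrite('pics/s4c.png',a)
E
```

```text
11.45 [0.53873716 0.01276097 0.25249447] [ 0.26975296  0.35333895 -0.20574606] [-0.0384255  -0.05404605 -0.02566902]
[0,-5.4,-0.1,-2.6,-0.0,0,-5.3,-0.0,-2.6,-0.1,0,-5.4,-0.1,-2.7,-0.0,0,-5.3,-0.1,-2.6,-0.1,0,-5.4,-0.0,-2.6,-0.0]
20 [322.6 145.3] [322.5 159.8]
25 [322.6 149.9] [322.4 167. ]
30 [322.5 155.3] [322.4 174.6]
[153 154 155]
```

View pics/s4c.png

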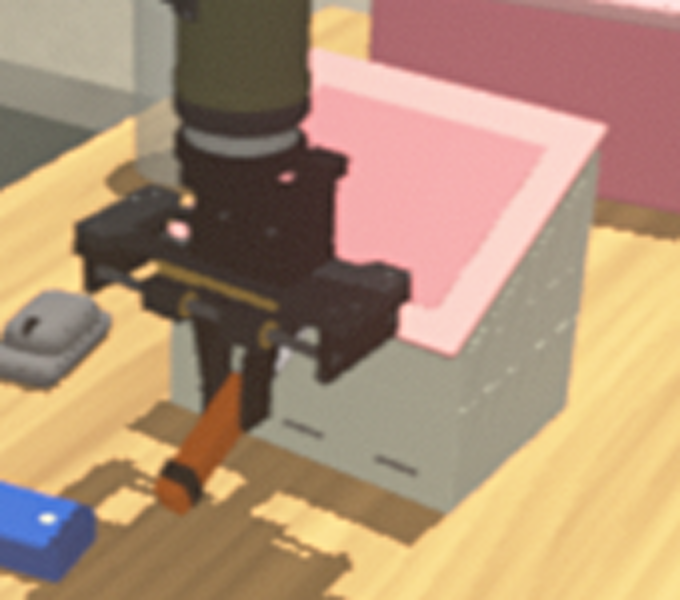

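The blade is still pitched about 28° (tail row 153). The tip is at the slot with no contact force, so I'll go on in, about 1.5 mm lower.

>>> {"fn": "step_arm", "kwargs": {"steps": [0,0,0,1.5,0,0,-5.4,0,-2.6,0,0,-5.4,0,-2.6,0,0,-5.4,0,-2.6,0,0,-5.4,0,-2.6,0,0,-5.4,0,-2.6,0,0,0,0,0,0]}}

```text
time_s: 12.42
tool_pos: [0.5365, -0.0141, 0.2641]
tool_rot: [180.0, 0.0, 85.0]
force: [-0.2, 0.4, 0.7]
grip_width: 0.0181
grasp_force: 8.5
```

```bash
cat >> h.py <<'E'
def stat(n):
    p,R,o=pose(); save('wrist',n); c=ld(n); g=p-[0,0,.164]
    d=g[:2]-[BX,BY]; cc,s=np.cos(BA),np.sin(BA)
    print('t',o['time_s'],'box',(1000*np.array([cc*d[0]+s*d[1],-s*d[0]+cc*d[1],g[2]])).round(1),'F',o['force'].round(1),'w',o['grip_width'])
    im=c['im'].astype(int); col=im[60:300,322]; og=(col[:,2]>100)&(col[:,2]-col[:,0]>80); v=np.where(og)[0][:1]+60
    print('tail row',v,[(b,float(proj(c,bpt((-.045,0,.024),b,p,R))[1])) for b in (0,20,25,30,35,40,45)])
E
python3 -c "
from h import *
stat('w5')"
```

```text
t 12.425 box [-134.6    0.4  100.1] F [-0.2  0.4  0.7] w 0.018079962199370105
tail row [152] [(0, 137.7), (20, 145.3), (25, 149.9), (30, 155.3), (35, 161.3), (40, 168.0), (45, 175.1)]
```

>>> {"fn": "step_arm", "kwargs": {"steps": [0,-1,0,3,0,0,-1.2,0,3,0,0,-1.4,0,3,0,0,-1.6,0,3,0,0,-1.6,0,3,0,0,0,0,0,0], "grip_force": 7}}

```text
time_s: 13.22
tool_pos: [0.5358, -0.0206, 0.2486]
tool_rot: [180.0, 0.0, 85.0]
force: [0.8, -0.1, 1.6]
grip_width: 0.0179
grasp_force: 8.3
```

```bash
python3 -c "
from h import *
stat('w6')"
```

```text
t 13.225 box [-128.     0.2   84.6] F [ 0.8 -0.1  1.6] w 0.017852719262053465
tail row [174] [(0, 137.6), (20, 145.2), (25, 149.8), (30, 155.2), (35, 161.3), (40, 167.9), (45, 175.0)]
```

The blade is now tipped to about 44°, levering on the ledge lip. Next I'll grip hard and lift the lid along its arc.

```bash
cat >> h.py <<'E'
def arc(phis,rs,off=(67.4,52.6),n=1):
    pts=[(80.2-r*np.cos(np.radians(f))-off[0],199.7+r*np.sin(np.radians(f))-off[1],n) for f,r in zip(phis,rs)]
    print(np.round(pts[-1],1)); bp(pts,grip=0)
E
python3 -c "
from h import *
arc(np.linspace(-20,5,8),np.linspace(156,170,8))"
```

```text
[-156.6  161.9    1. ]
[0,5.8,-0.3,-9.1,-0.2,0,5.0,0.1,-8.7,0.0,0,4.4,-0.0,-9.1,0.0,0,3.9,-0.0,-9.5,0.0,0,3.3,-0.0,-9.8,0.0,0,2.7,-0.0,-10.1,0.0,0,2.1,-0.0,-10.4,0.0,0,1.4,-0.0,-10.6,0.0]
```

>>> {"fn": "step_arm", "kwargs": {"steps": [0,0,0,0,0,0,0,0,0,0,0,5.8,0,-9,0,0,5,0,-9,0,0,4.4,0,-9,0,0,3.9,0,-9.5,0,0,3.3,0,-10,0,0,2.7,0,-10,0,0,2,0,-10,0,0,1.4,0,-10.5,0,0,0,0,0,0], "grip_force": 55}}

```text
time_s: 14.65
tool_pos: [0.5385, 0.0093, 0.327]
tool_rot: [179.9, -0.0, 85.1]
force: [0.8, 0.9, -0.7]
grip_width: 0.0178
grasp_force: 55.0
```

```bash
python3 -c "
from h import *
stat('w7')
S=save('side','s7'); a=cv2.resize(S['image'][110:290,260:440,::-1],None,fx=3,fy=3,interpolation=cv2.INTER_CUBIC); cv2.imwrite('pics/s7c.png',a)
arc(np.linspace(12,60,8),[171]*8)"
```

```text
t 14.65 box [-158.     0.5  163. ] F [ 0.8  0.9 -0.7] w 0.01778792136193916
tail row [168] [(0, 137.8), (20, 145.3), (25, 149.9), (30, 155.3), (35, 161.4), (40, 168.0), (45, 175.1)]
[-72.7 295.2   1. ]
[0,-3.2,-0.4,-20.4,-0.1,0,-5.5,0.0,-19.7,0.0,0,-7.7,0.0,-18.9,0.0,0,-10.0,0.0,-17.9,0.0,0,-12.0,0.0,-16.6,0.0,0,-13.9,0.0,-15.0,0.0,0,-15.6,0.0,-13.2,0.0,0,-17.1,0.0,-11.2,0.0]
```

View pics/s7c.png

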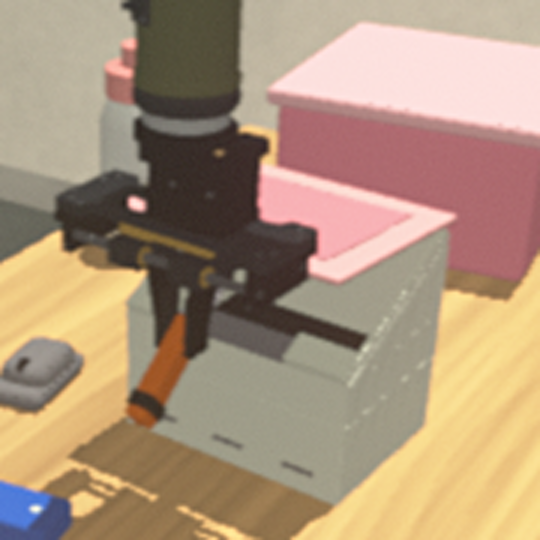

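The lid is lifted to about level with the blade tip under it, and the pitch is about 40°. I'll continue along the arc.

>>> {"fn": "step_arm", "kwargs": {"steps": [0,0,0,-22,0,0,-4,0,-21,0,0,-7,0,-20,0,0,-10,0,-18,0,0,-12,0,-17,0,0,-14,0,-15,0,0,-15.5,0,-13,0,0,-17,0,-11,0,0,0,0,0,0]}}

```text
time_s: 15.88
tool_pos: [0.5315, -0.0735, 0.4639]
tool_rot: [179.9, 0.1, 84.8]
force: [-0.3, -0.1, -1.1]
grip_width: 0.0173
grasp_force: 55.0
```

```bash
python3 -c "
from h import *
stat('w8')
arc(np.linspace(65,97,7),[171]*7,off=(70.9,47.7))"
```

```text
t 15.875 box [-74.9   0.4 299.9] F [-0.3 -0.1 -1.1] w 0.017277654093484945
tail row [168] [(0, 137.7), (20, 145.2), (25, 149.8), (30, 155.2), (35, 161.3), (40, 167.9), (45, 175.0)]
[ 30.1 321.7   1. ]
[0,-13.1,-0.2,-7.7,-0.3,0,-14.7,-0.0,-6.0,0.0,0,-15.3,-0.0,-4.7,0.0,0,-15.5,-0.0,-3.2,0.0,0,-15.9,-0.0,-1.7,0.0,0,-15.9,-0.0,-0.3,0.0,0,-15.8,-0.1,1.2,0.0]
```

>>> {"fn": "step_arm", "kwargs": {"steps": [0,-13,0,-8,0,0,-14.7,0,-6,0,0,-15.3,0,-4.7,0,0,-15.5,0,-3,0,0,-16,0,-2,0,0,-16,0,0,0,0,-10,0,1,0,0,-5,0,0,0,0,0,0,0,0]}}

```text
time_s: 17.05
tool_pos: [0.5227, -0.1724, 0.4848]
tool_rot: [-179.9, -0.4, 85.3]
force: [0.7, 10.4, -1.4]
grip_width: 0.0177
grasp_force: 55.4
```

```bash
python3 -c "
from h import *
stat('w9')"
```

```text
t 17.05 box [ 24.4  -0.  320.8] F [ 0.7 10.4 -1.4] w 0.01774117493102068
tail row [170] [(0, 137.7), (20, 145.3), (25, 149.9), (30, 155.3), (35, 161.3), (40, 168.0), (45, 175.1)]
```

The lid is at its stop (10 N, position as predicted). Now I'll back off and return the blade to the tray.

```bash
python3 -c "
from h import *
plan([(.54,.06,.30,85.3,6),(.4519,.3103,.13,195.4,12)],grip=0)
print();plan([(.4519,.3103,.085,195.4,2),(.4519,.3103,.025,195.4,6)],(.4519,.3103,.13,195.4),grip=0)"
```

```text
[0,38.8,-0.3,3.5,0.0,0,38.9,-0.3,3.4,0.0,0,38.8,-0.3,3.5,0.0,0,38.8,-0.2,3.5,0.0,0,38.8,-0.3,3.4,0.0,0,38.9,-0.3,3.5,0.0,0,20.2,-9.0,14.2,-9.2,0,21.4,-5.7,14.1,-9.1,0,22.0,-2.2,14.2,-9.2,0,22.0,1.3,14.2,-9.2,0,21.6,4.8,14.1,-9.2,0,20.5,8.3,14.2,-9.1]
[0,19.0,11.3,14.2,-9.2,0,16.9,14.3,14.1,-9.2,0,14.4,16.8,14.2,-9.2,0,11.6,18.8,14.2,-9.1,0,8.4,20.5,14.1,-9.2,0,5.0,21.5,14.2,-9.2]

[0,-0.0,0.0,22.5,-0.0,0,-0.0,0.0,22.5,-0.0,0,-0.0,0.0,10.0,-0.0,0,-0.0,0.0,10.0,-0.0,0,-0.0,0.0,10.0,-0.0,0,-0.0,0.0,10.0,-0.0,0,-0.0,0.0,10.0,-0.0,0,-0.0,0.0,10.0,-0.0]
```

>>> {"fn": "step_arm", "kwargs": {"steps": [0,44,0,0,0,0,39,0,3,0,0,39,0,4,0,0,39,0,4,0,0,39,0,4,0,0,39,0,4,0,0,20,-9,14,-9.2,0,21.4,-5.7,14,-9.2,0,22,-2.2,14,-9.2,0,22,1.3,14,-9.2,0,21.6,4.8,14,-9.2,0,20.5,8.3,14,-9.2]}}

```text
time_s: 18.6
tool_pos: [0.4995, 0.1869, 0.3821]
tool_rot: [-180.0, 0.1, 140.5]
force: [0.2, -0.1, -1.0]
grip_width: 0.0174
grasp_force: 55.2
```

>>> {"fn": "step_arm", "kwargs": {"steps": [0,19,11.3,14,-9.2,0,16.9,14.3,14,-9.2,0,14.4,16.8,14,-9.2,0,11.6,18.8,14,-9.2,0,8.4,20.5,14,-9.2,0,5,21.5,14,-9,0,0,0,0,0,0,0,0,0,0]}}

```text
time_s: 19.6
tool_pos: [0.4563, 0.3113, 0.2987]
tool_rot: [-179.9, 0.0, -164.9]
force: [0.1, -0.2, -1.3]
grip_width: 0.0178
grasp_force: 55.2
```

```bash
python3 -c "
from h import *
p,R,o=pose(); print(o['time_s'],p,o['tool_rot'])
plan([(.4519,.3103,.085,195.4-360,2)],grip=0)"
```

```text
19.6 [0.4562761  0.31127827 0.2987078 ] [-1.79942022e+02  3.55327227e-02 -1.64949576e+02]
[0,2.2,0.1,24.9,-0.2,0,2.3,0.1,24.8,-0.1]
```

>>> {"fn": "step_arm", "kwargs": {"steps": [0,2.2,0,25,0,0,2.3,0,25,0,0,0,0,0,0], "grip_force": 10}}

```text
time_s: 19.98
tool_pos: [0.4513, 0.3093, 0.2474]
tool_rot: [-179.9, -0.1, -164.9]
force: [-0.3, 0.3, 0.5]
grip_width: 0.018
grasp_force: 10.2
```

>>> {"fn": "step_arm", "kwargs": {"steps": [0,0,0,8,0,0,0,0,8,0,0,0,0,8,0,0,0,0,8,0,0,0,0,8,0,0,0,0,8,0,0,0,0,7,0,0,0,0,4,0,0,0,0,0,0], "grip_force": 5}}

```text
time_s: 21.1
tool_pos: [0.4507, 0.311, 0.189]
tool_rot: [-180.0, -0.1, -164.7]
force: [-0.4, 0.6, -1.1]
grip_width: 0.0179
grasp_force: 5.0
```

```bash
python3 -c "
from h import *
stat('w10'); print(pose()[0])"
```

```text
t 21.1 box [-451.3 -112.3   25. ] F [-0.4  0.6 -1.1] w 0.017931858482939943
tail row [149] [(0, 138.4), (20, 145.7), (25, 150.3), (30, 155.6), (35, 161.7), (40, 168.2), (45, 175.3)]
[0.4507611  0.31101919 0.18912816]
```

>>> {"fn": "step_arm", "kwargs": {"steps": [0.36,0,0,0,0,0.36,0,0,0,0,0.36,0,0,-10,0,0.36,0,0,-40,0,0.36,0,0,-50,0,1,0,0,-40,0,1,0,0,0,0]}}

```text
time_s: 22.02
tool_pos: [0.4516, 0.3123, 0.3334]
tool_rot: [179.9, 0.4, -164.8]
force: [0.4, 0.5, -0.5]
grip_width: 0.0438
grasp_force: 0.0
```

```bash
python3 -c "
from h import *
print(pose()[0],pose()[2]['time_s'])
save('wrist','w11'); save('side','s11')
o=np.zeros((480,800,3),np.uint8); o[:,:400]=cv2.resize(ld('w11')['im'][:384,160:480],(400,480)); 
o[:,405:]=cv2.resize(ld('s11')['im'][100:455,180:472],(395,480)); cv2.imwrite('pics/c11.png',o)"
```

```text
[0.45163891 0.31233619 0.3334391 ] 22.025
```

View pics/c11.png

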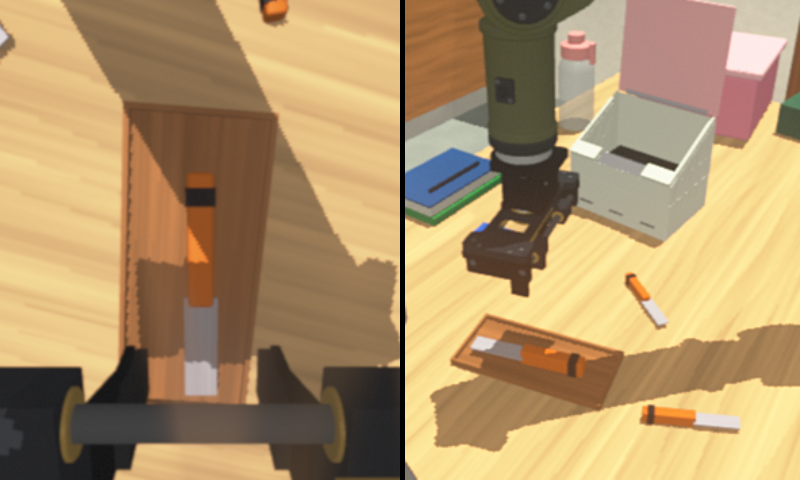

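The wrist view (left half) shows the blade flat in the tray, with its handle end at (200,175). The side view (right half) shows the lid standing open, past upright. Next is the power bank. The 190 mm gripper body runs along the box's x axis, so the bank must go down near the front of the opening (box x about -26), where the body clears the back wall.

```bash
python3 -c "
from h import *
y=186.3-360
plan([(.63,.16,.17,y,5),(.650,.116,.10,y,2)])
print(); plan([(.650,.116,.023,y,4)],(.650,.116,.10,y))
c=ld('top0')
hsv=cv2.cvtColor(c['im'],cv2.COLOR_BGR2HSV); m=((hsv[...,0]>100)&(hsv[...,0]<125)&(hsv[...,1]>150)).astype(np.uint8); m[:160]=0;m[230:]=0;m[:,:290]=0;m[:,330:]=0
r=cv2.minAreaRect(np.argwhere(m)[:,::-1].astype(np.float32)); b=np.array([px(c,u,v,.024) for u,v in cv2.boxPoints(r)]); print(b,b.mean(0))"
```

```text
[1,-26.6,-38.5,-0.8,1.8,1,-27.9,-37.7,-0.9,1.8,1,-29.0,-36.8,-0.8,1.8,1,-30.1,-35.9,-0.9,1.7,1,-31.2,-35.0,-0.8,1.8,1,-7.5,-22.9,35.0,0.0,1,-7.5,-23.0,35.0,0.0]

[1,-0.0,0.0,19.3,-0.0,1,-0.0,0.0,19.2,-0.0,1,-0.0,0.0,19.3,-0.0,1,-0.0,0.0,19.2,-0.0]
[[0.7104 0.1488 0.024 ]
 [0.7166 0.1029 0.024 ]
 [0.5896 0.0869 0.024 ]
 [0.5837 0.1321 0.024 ]] [0.650075 0.117675 0.024   ]
```

>>> {"fn": "step_arm", "kwargs": {"steps": [1,-26.6,-38.5,-1,1.7,1,-28,-37.7,-1,1.7,1,-29,-36.8,-1,1.7,1,-30,-36,-1,1.7,1,-31,-35,-1,1.7,1,-7.5,-22,35,0,1,-7.5,-22,35,0,1,0,0,0,0]}}

```text
time_s: 23.12
tool_pos: [0.6496, 0.1153, 0.2593]
tool_rot: [-179.9, -0.5, -173.5]
force: [-1.2, 0.2, -0.4]
grip_width: 0.0871
grasp_force: 0.0
```

```bash
python3 -c "
from h import *
p,R,o=pose(); print(p,o['tool_rot'],o['qpos'].round())
plan([(.650,.1175,.023,187-360,5)])
c=env.read_camera('wrist'); save('wrist','w12'); c=ld('w12')
hsv=cv2.cvtColor(c['im'],cv2.COLOR_BGR2HSV); m=((hsv[...,0]>100)&(hsv[...,0]<125)&(hsv[...,1]>150)&(hsv[...,2]>60)).astype(np.uint8)
n,l,s,_=cv2.connectedComponentsWithStats(m); k=1+s[1:,4].argmax(); print(s[k])
for v in range(s[k][1]+15,s[k][1]+s[k][3]-10,40):
  u=np.where(l[v]==k)[0]; a,b=px(c,u[0],v,.026),px(c,u[-1],v,.026); print(a,b,(R.T@((a+b)/2-p)*1000).round(1))
"
```

```text
[0.64957429 0.11534735 0.25928897] [-179.91711005   -0.52476582 -173.46828916] [ 20.  32. -44.  89.  24.  68.  68.]
[1,-0.1,0.4,14.5,-0.1,1,-0.2,0.4,14.4,-0.1,1,-0.1,0.5,14.5,-0.1,1,-0.1,0.4,14.4,-0.1,1,-0.2,0.4,14.5,-0.1]
[ 306  164   48  109 2829]
[0.597  0.1035 0.026 ] [0.5946 0.1244 0.026 ] [ 51.4   5.1 233.8]
[0.6221 0.1075 0.026 ] [0.6188 0.1347 0.026 ] [ 26.1   9.4 233.5]
[0.6482 0.1176 0.026 ] [0.6473 0.1248 0.026 ] [ -1.    6.4 233.3]
```

>>> {"fn": "step_arm", "kwargs": {"steps": [1,0,1,20,0,1,0,1,18,0,1,0,0,16,0,1,0,0,12,0,1,0,0,6,0,1,0,0,0,0]}}

```text
time_s: 23.98
tool_pos: [0.6502, 0.1205, 0.192]
tool_rot: [180.0, -0.0, -173.3]
force: [-0.4, 0.4, 0.5]
grip_width: 0.087
grasp_force: 0.0
```

>>> {"fn": "step_arm", "kwargs": {"steps": [0,0,0,0,0,0,0,0,0,0,0,0,0,0,0,0,0,0,0,0,0,0,0,0,0], "grip_force": 25}}

```text
time_s: 24.6
tool_pos: [0.6505, 0.1197, 0.1927]
tool_rot: [-179.9, 0.0, -173.3]
force: [-0.1, -2.2, 1.9]
grip_width: 0.0496
grasp_force: 25.0
```

>>> {"fn": "step_arm", "kwargs": {"steps": [0,0,0,-15,0,0,0,0,-30,0,0,0,0,-45,0,0,0,0,-50,0,0,0,0,-50,0,0,0,0,-40,0,0,0,0,0,0]}}

```text
time_s: 25.48
tool_pos: [0.6504, 0.1221, 0.4271]
tool_rot: [179.9, 0.4, -173.2]
force: [0.3, 0.5, -1.6]
grip_width: 0.0496
grasp_force: 25.0
```

```bash
python3 -c "
from h import *
p,R,o=pose(); print(o['time_s'],p,o['tool_rot'])
plan([B(-26.5,0,250)+(175.2-360,9)],grip=0)
print(); plan([B(-26.5,0,140)+(175.2,4),B(-26.5,0,99)+(175.2,6)],B(-26.5,0,250)+(175.2,),grip=0)"
```

```text
25.475 [0.65038779 0.12211799 0.42708175] [ 179.92830151    0.41891524 -173.20043268]
[0,16.8,-25.3,1.5,1.3,0,16.3,-25.6,1.4,1.3,0,15.6,-26.0,1.5,1.3,0,15.1,-26.4,1.4,1.3,0,14.4,-26.7,1.5,1.2,0,13.9,-27.0,1.4,1.3,0,13.3,-27.3,1.5,1.3,0,12.7,-27.6,1.4,1.3,0,12.0,-27.9,1.5,1.3]

[0,0.0,0.0,27.5,-0.0,0,0.0,0.0,27.5,-0.0,0,0.0,0.0,27.5,-0.0,0,0.0,0.0,27.5,-0.0,0,0.0,0.0,6.8,-0.0,0,0.0,0.0,6.9,-0.0,0,0.0,0.0,6.8,-0.0,0,0.0,0.0,6.8,-0.0,0,0.0,0.0,6.9,-0.0,0,0.0,0.0,6.8,-0.0]
```

>>> {"fn": "step_arm", "kwargs": {"steps": [0,16.8,-25.3,1.5,1.3,0,16.3,-25.6,1.5,1.3,0,15.6,-26,1.5,1.3,0,15,-26.4,1.5,1.3,0,14.4,-26.7,1.5,1.3,0,14,-27,1.5,1.3,0,13.3,-27.3,1.5,1.3,0,12.7,-27.6,1.5,1.3,0,6,-14,1.5,1.3,0,0,0,0,0,0,0,0,0,0]}}

```text
time_s: 26.85
tool_pos: [0.5337, -0.108, 0.4088]
tool_rot: [179.9, 0.0, 175.2]
force: [0.7, 0.5, -1.7]
grip_width: 0.0498
grasp_force: 25.0
```

```bash
python3 -c "
from h import *
stat('w13'); p,R,o=pose(); print(p,o['tool_rot'],o['qpos'].round())
plan([B(-26.5,0,200)+(175.2,4)],grip=0)
S=save('side','s13'); cv2.imwrite('pics/s13c.png',cv2.resize(S['image'][20:320,200:500,::-1],None,fx=2,fy=2))"
```

```text
t 26.85 box [-40.7   5.5 244.8] F [ 0.7  0.5 -1.7] w 0.04975094616426535
tail row [60] [(0, 138.7), (20, 146.0), (25, 150.5), (30, 155.9), (35, 161.9), (40, 168.5), (45, 175.6)]
[ 0.53380234 -0.10783701  0.40891898] [1.79943527e+02 1.77180901e-02 1.75194174e+02] [ 48.   9. -43.  97.   6.  77.  89.]
[0,1.4,-3.6,11.2,-0.0,0,1.4,-3.6,11.3,-0.0,0,1.4,-3.6,11.2,-0.0,0,1.4,-3.6,11.2,-0.0]
```

View pics/s13c.png

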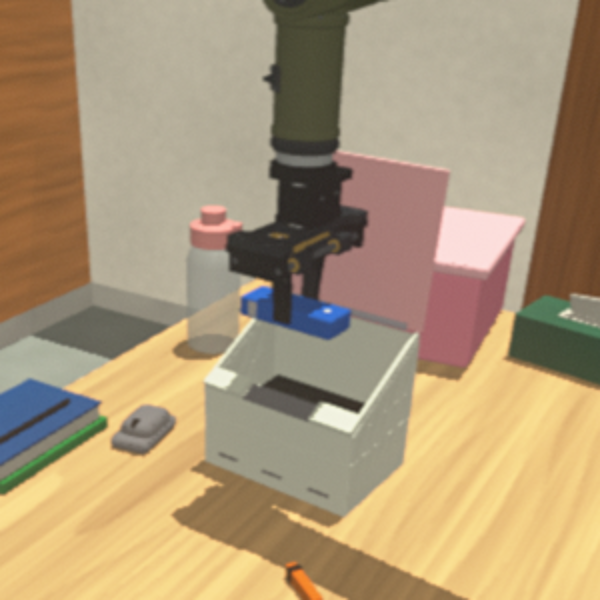

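The bank hangs level above the opening and the gripper is clear of the lid. Descending.

>>> {"fn": "step_arm", "kwargs": {"steps": [0,1.4,-3.6,11,0,0,1.4,-3.6,11,0,0,1.4,-3.6,11,0,0,1.4,-3.6,11,0,0,0,0,0,0,0,0,0,0,0]}}

```text
time_s: 27.7
tool_pos: [0.5267, -0.1234, 0.3652]
tool_rot: [180.0, 0.0, 175.0]
force: [0.5, 0.0, -2.8]
grip_width: 0.0499
grasp_force: 25.0
```

```bash
python3 -c "
from h import *
stat('w14'); plan([B(-26.5,0,108)+(175.2,9)],grip=0)"
```

```text
t 27.7 box [-2.480e+01 -2.000e-01  2.012e+02] F [ 0.5  0.  -2.8] w 0.04987951546208342
tail row [60] [(0, 138.6), (20, 145.9), (25, 150.4), (30, 155.8), (35, 161.8), (40, 168.4), (45, 175.5)]
[0,-0.0,0.2,10.4,-0.0,0,-0.0,0.1,10.4,-0.0,0,-0.0,0.2,10.3,-0.0,0,-0.1,0.2,10.4,-0.1,0,0.0,0.2,10.4,0.0,0,0.0,0.1,10.4,0.0,0,-0.0,0.2,10.3,-0.0,0,-0.0,0.2,10.4,-0.0,0,-0.0,0.2,10.4,-0.0]
```

>>> {"fn": "step_arm", "kwargs": {"steps": [0,0,1.5,12,0,0,0,0,12,0,0,0,0,12,0,0,0,0,12,0,0,0,0,10,0,0,0,0,10,0,0,0,0,8,0,0,0,0,8,0,0,0,0,7,0,0,0,0,0,0,0,0,0,0,0]}}

```text
time_s: 29.12
tool_pos: [0.5273, -0.1244, 0.2775]
tool_rot: [-179.6, 0.2, 174.9]
force: [-7.1, -4.3, 20.2]
grip_width: 0.0499
grasp_force: 33.0
```

```bash
python3 -c "
from h import *
stat('w15')"
```

```text
t 29.125 box [-23.8   0.6 113.5] F [-7.1 -4.3 20.2] w 0.04993846331059264
tail row [] [(0, 138.6), (20, 145.9), (25, 150.5), (30, 155.8), (35, 161.8), (40, 168.4), (45, 175.5)]
```

```bash
python3 -c "
from h import *
p,R,o=pose(); F=o['force']; M=o['wrist_torque']; print(p,F,M,R.T@F,R.T@M,o['tool_rot'],o['effort'].round(1))
r=np.cross(F,M)/(F@F); print('line of action nearest pt rel TCP (tool mm)',R.T@r*1000,'dir',R.T@F/np.linalg.norm(F))
"
```

```text
[ 0.5273391  -0.12439882  0.27749039] [-7.99683462 -3.90178287 19.5146361 ] [-3.00831889  1.02546688 -0.69110392] [  7.5568203   -4.74565449 -19.50301325] [3.08960548 0.75983982 0.67540426] [-179.55965231    0.18328476  174.91191136] [ -4.  -25.1  -7.8 -22.   -3.   -2.1   0.6]
line of action nearest pt rel TCP (tool mm) [  25.24798891 -142.08986044   44.35744816] dir [ 0.35234075 -0.22126865 -0.90933832]
```

>>> {"fn": "step_arm", "kwargs": {"steps": [0,0,0,-4,0,0,0,0,0,0]}}

```text
time_s: 29.42
tool_pos: [0.5268, -0.1246, 0.2786]
tool_rot: [-179.8, 0.1, 174.9]
force: [0.2, -8.8, 2.6]
grip_width: 0.0499
grasp_force: 33.8
```

>>> {"fn": "step_arm", "kwargs": {"steps": [0,0,0,-8,0,0,0,0,0,0]}}

```text
time_s: 29.68
tool_pos: [0.5262, -0.1234, 0.2858]
tool_rot: [-179.9, -0.0, 175.0]
force: [-2.7, -6.1, 1.9]
grip_width: 0.0496
grasp_force: 31.4
```

```bash
cat >> h.py <<'E'
def ft():
    p,R,o=pose(); stat('wx'); print('tool F',(R.T@o['force']).round(2),'M',(R.T@o['wrist_torque']).round(3),o['tool_rot'].round(2))
E
python3 -c "
from h import *
ft()
c=ld('w15'); print((-c['R'].T@c['t']-pose()[0]).round(3))
p=pose()[0]
for f in('w14','w15','wx'):
  c=ld(f); hsv=cv2.cvtColor(c['im'],cv2.COLOR_BGR2HSV); m=((hsv[...,0]>100)&(hsv[...,0]<125)&(hsv[...,1]>150)&(hsv[...,2]>60)).astype(np.uint8)
  n,l,s,_=cv2.connectedComponentsWithStats(m); k=1+s[1:,4].argmax(); print(f,s[k],cv2.minAreaRect(np.argwhere(l==k)[:,::-1].astype(np.float32)))
"
```

```text
t 29.675 box [-24.7  -0.7 121.8] F [-2.7 -6.1  1.9] w 0.04959658596529385
tail row [] [(0, 138.6), (20, 145.9), (25, 150.4), (30, 155.8), (35, 161.8), (40, 168.4), (45, 175.5)]
tool F [ 2.19 -6.29 -1.87] M [ 1.018  0.196 -0.089] [-1.7987e+02 -5.0000e-02  1.7496e+02]
[-0.079  0.006 -0.028]
w14 [  264   170   113   153 13558] ((319.9999694824219, 245.99996948242188), (111.99998474121094, 151.99996948242188), -0.0)
w15 [  264   170   112   153 14461] ((319.5, 246.0), (152.0, 111.0), 90.0)
wx [  264   170   112   153 14888] ((319.5, 246.0), (152.0, 111.0), 90.0)
```

>>> {"fn": "step_arm", "kwargs": {"steps": [0,0,-3,0,0,0,0,0,0,0]}}

```text
time_s: 29.98
tool_pos: [0.5263, -0.1243, 0.2854]
tool_rot: [179.9, -0.0, 175.1]
force: [-0.1, -1.7, -1.4]
grip_width: 0.0497
grasp_force: 26.1
```

```bash
python3 -c "
from h import *
ft()"
```

```text
t 29.975 box [-23.8  -0.5 121.4] F [-0.1 -1.7 -1.4] w 0.04972307398171642
tail row [] [(0, 138.6), (20, 145.9), (25, 150.4), (30, 155.8), (35, 161.8), (40, 168.4), (45, 175.5)]
tool F [-0.08 -1.71  1.41] M [ 0.177 -0.153 -0.043] [ 1.7993e+02 -3.0000e-02  1.7506e+02]
```

>>> {"fn": "step_arm", "kwargs": {"steps": [0,0,0,5,0,0,0,0,0,0]}}

```text
time_s: 30.28
tool_pos: [0.5264, -0.125, 0.2805]
tool_rot: [-180.0, 0.0, 175.0]
force: [1.6, -2.0, -3.0]
grip_width: 0.0497
grasp_force: 26.9
```

```bash
python3 -c "
from h import *
ft()"
```

```text
t 30.275 box [-23.1  -0.3 116.5] F [ 1.6 -2.  -3. ] w 0.049702867434392235
tail row [] [(0, 138.6), (20, 145.9), (25, 150.5), (30, 155.8), (35, 161.8), (40, 168.4), (45, 175.5)]
tool F [-1.76 -1.9   2.97] M [ 0.313 -0.362  0.012] [-1.8000e+02  1.0000e-02  1.7503e+02]
```

>>> {"fn": "step_arm", "kwargs": {"steps": [0,0,0,4,0,0,0,0,0,0]}}

```text
time_s: 30.58
tool_pos: [0.5267, -0.1252, 0.2783]
tool_rot: [-179.9, 0.1, 175.0]
force: [-3.6, -1.7, 7.0]
grip_width: 0.0498
grasp_force: 27.6
```

```bash
python3 -c "
from h import *
ft()"
```

```text
t 30.575 box [-2.300e+01 -1.000e-01  1.143e+02] F [-3.6 -1.7  7. ] w 0.04983506535569952
tail row [] [(0, 138.6), (20, 145.9), (25, 150.5), (30, 155.8), (35, 161.8), (40, 168.4), (45, 175.5)]
tool F [ 3.41 -2.05 -7.02] M [1.113 0.292 0.21 ] [-1.7986e+02  5.0000e-02  1.7503e+02]
```

Placement is blocked: the rear end of the gripper body lands on the back wall about 10 mm before the bank reaches the deck. I'll set the bank back on the desk, grip it about 8 mm higher, and try again.

>>> {"fn": "step_arm", "kwargs": {"steps": [0,0,0,-15,0,0,0,0,-30,0,0,0,0,-40,0,0,0,0,-40,0,0,0,10,-25,0,0,-6,35,0,0,0,-6,42,0,0,0,-6,42,0,0,0,-6,42,0,0,0,-6,42,0,0,0,0,5,20,0]}}

```text
time_s: 32.0
tool_pos: [0.5748, 0.0952, 0.4085]
tool_rot: [179.7, 0.1, 175.5]
force: [-0.8, -0.4, -2.8]
grip_width: 0.0495
grasp_force: 25.0
```

>>> {"fn": "step_arm", "kwargs": {"steps": [0,0,0,40,0,0,0,0,45,0,0,0,0,45,0,0,0,0,35,0,0,0,0,25,0,0,0,0,10,0,0,0,0,0,0,0,0,0,0,0]}}

```text
time_s: 33.0
tool_pos: [0.5757, 0.0898, 0.2082]
tool_rot: [180.0, 0.1, 175.0]
force: [-0.5, -0.3, -1.1]
grip_width: 0.0499
grasp_force: 25.0
```

```bash
python3 -c "
from h import *
ft(); print(pose()[0])"
```

```text
t 33.0 box [-241.3   30.7   44.2] F [-0.5 -0.3 -1.1] w 0.049851435114036446
tail row [] [(0, 138.6), (20, 145.9), (25, 150.4), (30, 155.8), (35, 161.8), (40, 168.4), (45, 175.5)]
tool F [ 0.49 -0.36  1.15] M [-0.147 -0.152 -0.008] [1.7998e+02 1.1000e-01 1.7503e+02]
[0.57570446 0.08982014 0.20825508]
```

>>> {"fn": "step_arm", "kwargs": {"steps": [0,0,0,9,0,0,0,0,5,0,0,0,0,1.5,0,0,0,0,0,0,1,0,0,0,0,1,0,0,0,0,1,0,0,-8,0,1,0,0,0,0]}}

```text
time_s: 34.05
tool_pos: [0.5755, 0.0899, 0.2002]
tool_rot: [180.0, 0.1, 175.0]
force: [1.0, 0.4, 0.3]
grip_width: 0.0817
grasp_force: 0.0
```

```bash
python3 -c "
from h import *
print(pose()[0],pose()[2]['time_s'])"
```

```text
[0.5755265  0.08988754 0.20024556] 34.05
```

>>> {"fn": "step_arm", "kwargs": {"steps": [0,0,0,-0.5,0,0,0,0,0,0,0,0,0,0,0,0,0,0,0,0,0,0,0,-4,0,0,0,0,-10,0,0,0,0,0,0], "grip_force": 40}}

```text
time_s: 34.92
tool_pos: [0.5755, 0.0899, 0.215]
tool_rot: [180.0, 0.1, 175.0]
force: [0.4, 0.7, -1.1]
grip_width: 0.0494
grasp_force: 40.0
```

```bash
python3 -c "
from h import *
stat('w20'); c=ld('w20')
hsv=cv2.cvtColor(c['im'],cv2.COLOR_BGR2HSV); m=((hsv[...,0]>100)&(hsv[...,0]<125)&(hsv[...,1]>150)&(hsv[...,2]>60)).astype(np.uint8)
n,l,s,_=cv2.connectedComponentsWithStats(m); k=1+s[1:,4].argmax(); print(s[k])
p,R,o=pose()
for x in(.060,.065,.07):
  for h in(.0365-.026,.0365): print(x,h,proj(c,p+R@np.array([x,.0,.164+h])))
plan([(*B(-240,30,250)[:2],.26,175.,5),B(-60,3,250)+(175.,5),B(-22.8,0,235)+(175.,4)],grip=0)"
```

```text
t 34.925 box [-241.4   30.6   51. ] F [ 0.4  0.7 -1.1] w 0.04940469504246304
tail row [160] [(0, 138.5), (20, 145.9), (25, 150.4), (30, 155.8), (35, 161.8), (40, 168.4), (45, 175.4)]
[ 272  170   97  153 5513]
0.06 0.010499999999999999 [321.1 179.6]
0.06 0.0365 [321.1 173.1]
0.065 0.010499999999999999 [321.1 168.1]
0.065 0.0365 [321.1 163.1]
0.07 0.010499999999999999 [321.1 156.4]
0.07 0.0365 [321.1 153.1]
[0,0.1,-0.3,-41.9,0.0,0,0.1,-0.2,-41.9,0.0,0,0.0,-0.3,-41.9,0.0,0,0.1,-0.2,-41.9,0.0,0,0.1,-0.3,-41.9,0.0,0,5.3,-36.0,2.0,0.0,0,5.3,-36.0,2.0,0.0,0,5.3,-36.0,2.0,0.0,0,5.3,-36.0,2.0,0.0,0,5.3,-36.0,2.0,0.0,0,0.7,-9.3,3.8,0.0,0,0.7,-9.3,3.7,0.0]
[0,0.8,-9.3,3.8,0.0,0,0.7,-9.3,3.7,0.0]
```

>>> {"fn": "step_arm", "kwargs": {"steps": [0,0,0,-20,0,0,0,0,-35,0,0,0,0,-40,0,0,0,0,-40,0,0,0,0,-40,0,0,0,0,-34,0,0,4,-25,0,0,0,4,-30,2,0,0,4,-30,2,0,0,4,-30,2,0,0,4,-30,2,0,0,4,-25,2,0]}}

```text
time_s: 36.48
tool_pos: [0.536, -0.0784, 0.414]
tool_rot: [-180.0, 0.1, 175.0]
force: [-0.9, 0.1, -1.6]
grip_width: 0.0492
grasp_force: 40.0
```

>>> {"fn": "step_arm", "kwargs": {"steps": [0,3,-12,2,0,0,1.5,-10,4,0,0,1,-8,4,0,0,1,-8,4,0,0,0,0,0,0]}}

```text
time_s: 37.1
tool_pos: [0.5266, -0.1154, 0.3984]
tool_rot: [180.0, -0.1, 175.0]
force: [0.5, -0.2, -1.8]
grip_width: 0.0493
grasp_force: 40.0
```

```bash
python3 -c "
from h import *
ft(); plan([B(-23.2,0,200)+(175.1,4),B(-23.2,0,120)+(175.1,8)],grip=0)
c=ld('wx')
hsv=cv2.cvtColor(c['im'],cv2.COLOR_BGR2HSV); m=((hsv[...,0]>100)&(hsv[...,0]<125)&(hsv[...,1]>150)&(hsv[...,2]>60)).astype(np.uint8)
n,l,s,_=cv2.connectedComponentsWithStats(m); k=1+s[1:,4].argmax(); print(s[k])"
```

```text
t 37.1 box [-32.7  -1.  234.4] F [ 0.5 -0.2 -1.8] w 0.04927224322493541
tail row [60] [(0, 138.6), (20, 145.9), (25, 150.5), (30, 155.8), (35, 161.8), (40, 168.4), (45, 175.5)]
tool F [-0.56 -0.16  1.79] M [-0.194 -0.152 -0.024] [ 1.7999e+02 -6.0000e-02  1.7500e+02]
[0,-0.2,-2.5,8.7,-0.0,0,-0.2,-2.5,8.6,-0.0,0,-0.3,-2.6,8.7,-0.0,0,-0.2,-2.5,8.7,-0.1,0,0.0,0.0,10.0,0.0,0,0.0,0.0,10.0,0.0,0,0.0,0.0,10.0,0.0,0,0.0,0.0,10.0,0.0,0,0.0,0.0,10.0,0.0,0,0.0,0.0,10.0,0.0,0,0.0,0.0,10.0,0.0,0,0.0,0.0,10.0,0.0]
[  267   169   107   154 12181]
```

>>> {"fn": "step_arm", "kwargs": {"steps": [0,0,-2.5,10,0,0,0,-2.5,12,0,0,0,-2.5,12,0,0,0,-2,12,0,0,0,0,12,0,0,0,0,12,0,0,0,0,12,0,0,0,0,12,0,0,0,0,10,0,0,0,0,8,0,0,0,0,4,0,0,0,0,0,0]}}

```text
time_s: 38.65
tool_pos: [0.5259, -0.1245, 0.2828]
tool_rot: [-180.0, -0.0, 175.0]
force: [-0.1, -0.8, -2.1]
grip_width: 0.0493
grasp_force: 40.2
```

```bash
python3 -c "
from h import *
ft()"
```

```text
t 38.65 box [-23.6  -0.9 118.8] F [-0.1 -0.8 -2.1] w 0.04932367752914262
tail row [] [(0, 138.6), (20, 145.9), (25, 150.5), (30, 155.8), (35, 161.8), (40, 168.4), (45, 175.5)]
tool F [ 0.08 -0.77  2.14] M [-0.075 -0.097 -0.039] [-1.7999e+02 -1.0000e-02  1.7503e+02]
```

>>> {"fn": "step_arm", "kwargs": {"steps": [0,0,0,3,0,0,0,0,0,0]}}

```text
time_s: 38.95
tool_pos: [0.5261, -0.1248, 0.2802]
tool_rot: [-180.0, 0.1, 175.0]
force: [1.3, -1.2, -2.1]
grip_width: 0.0494
grasp_force: 41.7
```

>>> {"fn": "step_arm", "kwargs": {"steps": [0,0,0,2,0,0,0,0,0,0]}}

```text
time_s: 39.2
tool_pos: [0.5261, -0.1249, 0.2785]
tool_rot: [-179.9, 0.1, 175.0]
force: [0.2, -2.4, 2.4]
grip_width: 0.0494
grasp_force: 43.5
```

```bash
python3 -c "
from h import *
ft()"
```

```text
t 39.2 box [-23.2  -0.6 114.5] F [ 0.2 -2.4  2.4] w 0.04942027631856269
tail row [] [(0, 138.6), (20, 145.9), (25, 150.5), (30, 155.8), (35, 161.8), (40, 168.4), (45, 175.5)]
tool F [-0.43 -2.37 -2.38] M [ 0.786 -0.138  0.029] [-1.7991e+02  6.0000e-02  1.7502e+02]
```

>>> {"fn": "step_arm", "kwargs": {"steps": [0,0,0,1,0,0,0,0,0,0], "grip_force": 20}}

```text
time_s: 39.5
tool_pos: [0.5262, -0.125, 0.2783]
tool_rot: [-179.9, 0.1, 175.0]
force: [-3.3, -2.9, 8.7]
grip_width: 0.0496
grasp_force: 24.8
```

>>> {"fn": "step_arm", "kwargs": {"steps": [0,0,0,0.5,0,0,0,0,0,0], "grip_force": 8}}

```text
time_s: 39.75
tool_pos: [0.5263, -0.125, 0.2783]
tool_rot: [-179.8, 0.1, 175.0]
force: [-3.7, -3.3, 11.0]
grip_width: 0.0502
grasp_force: 13.6
```

```bash
python3 -c "
from h import *
ft()"
```

```text
t 39.75 box [-23.2  -0.5 114.3] F [-3.7 -3.3 11. ] w 0.050206910719886214
tail row [] [(0, 138.7), (20, 146.0), (25, 150.5), (30, 155.9), (35, 161.9), (40, 168.5), (45, 175.6)]
tool F [  3.43  -3.6  -11.  ] M [1.194 0.481 0.161] [-1.7984e+02  7.0000e-02  1.7501e+02]
```

>>> {"fn": "step_arm", "kwargs": {"steps": [0,0,0,-0.5,0,0,0,0,0,0,0,0,0,0,0], "grip_force": 3}}

```text
time_s: 40.17
tool_pos: [0.5262, -0.1251, 0.2783]
tool_rot: [-179.9, 0.1, 175.0]
force: [-2.2, -2.8, 8.2]
grip_width: 0.0497
grasp_force: 8.8
```

>>> {"fn": "step_arm", "kwargs": {"steps": [0.6,0,0,0,0,0.6,0,0,0,0,0.6,0,0,0,0]}}

```text
time_s: 40.55
tool_pos: [0.5262, -0.1253, 0.2783]
tool_rot: [-179.8, 0.1, 175.0]
force: [-1.7, -3.7, 8.2]
grip_width: 0.0508
grasp_force: 3.3
```

```bash
python3 -c "
from h import *
ft()"
```

```text
t 40.55 box [-22.8  -0.5 114.3] F [-1.7 -3.7  8.2] w 0.050798383470077826
tail row [] [(0, 138.6), (20, 145.9), (25, 150.4), (30, 155.8), (35, 161.8), (40, 168.4), (45, 175.5)]
tool F [ 1.39 -3.83 -8.2 ] M [ 1.173  0.287 -0.053] [-1.7984e+02  7.0000e-02  1.7503e+02]
```

>>> {"fn": "step_arm", "kwargs": {"steps": [0.63,0,-0.7,0,0,0.63,0,0,0,0,0.63,0,0,0,0]}}

```text
time_s: 40.98
tool_pos: [0.5261, -0.1262, 0.2783]
tool_rot: [-179.8, 0.1, 175.0]
force: [-2.3, -4.8, 8.4]
grip_width: 0.0524
grasp_force: 3.3
```

```bash
python3 -c "
from h import *
ft(); c=ld('wx')
hsv=cv2.cvtColor(c['im'],cv2.COLOR_BGR2HSV)
for f in ('w15','wx'):
  c=ld(f); hsv=cv2.cvtColor(c['im'],cv2.COLOR_BGR2HSV); m=((hsv[...,0]>100)&(hsv[...,0]<125)&(hsv[...,1]>120)&(hsv[...,2]>40)).astype(np.uint8)
  n,l,s,_=cv2.connectedComponentsWithStats(m); k=1+s[1:,4].argmax(); print(s[k])
p,R,o=pose()
for h in(.0365-.026,.0393-.026): print(h,[proj(c,p+R@np.array([.065,y,.164+h])) for y in(-.025,.025)])"
```

```text
t 40.975 box [-22.   -0.5 114.3] F [-2.3 -4.8  8.4] w 0.05244988047588174
tail row [] [(0, 138.6), (20, 145.9), (25, 150.4), (30, 155.8), (35, 161.8), (40, 168.4), (45, 175.5)]
tool F [ 1.82 -4.95 -8.35] M [ 1.2    0.347 -0.144] [-1.7983e+02  7.0000e-02  1.7502e+02]
[  263   169   116   154 16384]
[  270   168   108   155 15536]
0.010499999999999999 [array([264.3, 169. ]), array([378.6, 169.2])]
0.013300000000000003 [array([265.3, 168.4]), array([377.6, 168.5])]
```

>>> {"fn": "step_arm", "kwargs": {"steps": [0.63,0,0,-3,0,0.63,0,0,-4,0,0.63,0,0,-5,0,0.63,0,0,-5,0,0.63,0,0,-8,0,0.63,0,0,0,0]}}

```text
time_s: 41.78
tool_pos: [0.5254, -0.1258, 0.3022]
tool_rot: [-179.9, -0.1, 175.0]
force: [-2.1, -5.8, 1.5]
grip_width: 0.0545
grasp_force: 2.6
```

```bash
python3 -c "
from h import *
ft(); c=ld('wx'); hsv=cv2.cvtColor(c['im'],cv2.COLOR_BGR2HSV); m=((hsv[...,0]>100)&(hsv[...,0]<125)&(hsv[...,1]>120)&(hsv[...,2]>40)).astype(np.uint8)
n,l,s,_=cv2.connectedComponentsWithStats(m); k=1+s[1:,4].argmax(); print(s[k])
u=np.where(l[s[k][1]+8]==k)[0]; print(px(c,u[0],s[k][1]+8,.101),px(c,u[-1],s[k][1]+8,.101))"
```

```text
t 41.775 box [-22.3  -1.2 138.2] F [-2.1 -5.8  1.5] w 0.05451663055545801
tail row [] [(0, 138.6), (20, 145.9), (25, 150.5), (30, 155.8), (35, 161.8), (40, 168.4), (45, 175.5)]
tool F [ 1.62 -5.94 -1.54] M [ 1.044  0.304 -0.067] [-1.7991e+02 -6.0000e-02  1.7502e+02]
[  275   166    94   157 13660]
[ 0.4636 -0.1442  0.101 ] [ 0.4676 -0.097   0.101 ]
```

>>> {"fn": "step_arm", "kwargs": {"steps": [0.63,0,0,-10,0,0.63,0,0,-20,0,0.63,0,0,-30,0,0.63,0,0,-40,0,0.63,0,0,-40,0,0.63,0,10,-30,0,0.63,-5,40,0,0,0.63,-5,50,0,0,0.63,-5,50,0,0,0.63,-5,50,0,0,0.63,0,30,0,0,0.63,0,0,0,0]}}

```text
time_s: 43.32
tool_pos: [0.5647, 0.107, 0.4736]
tool_rot: [179.8, 0.1, 175.5]
force: [-0.5, 0.6, -0.9]
grip_width: 0.0553
grasp_force: 0.0
```

```bash
python3 -c "
from h import *
ft(); save('top','t21'); save('side','s21')
for f in('t21','s21'):
  c=ld(f); hsv=cv2.cvtColor(c['im'],cv2.COLOR_BGR2HSV); m=((hsv[...,0]>100)&(hsv[...,0]<125)&(hsv[...,1]>150)&(hsv[...,2]>60)).astype(np.uint8)
  n,l,s,_=cv2.connectedComponentsWithStats(m)
  for k in range(1,n):
    if s[k][4]>40: print(f,s[k])
c=ld('t21'); print('pred bank corners top',[proj(c,B(x,y,101)) for x in(-48,2) for y in(-65,65)])
print('lid edge pred top/side',[[proj(ld(f),B(97.7,y,391.9)).tolist() for y in(-111,111)] for f in('t21','s21')])
d=lambda a,b,r:np.abs(ld(a)['im'].astype(int)-ld(b)['im'])[r[1]:r[3],r[0]:r[2]].mean()
print('mouse',d('top0','t21',(360,140,412,178)),'mug',d('top0','t21',(175,150,232,198)))"
```

```text
t 43.325 box [-257.5   18.4  309.6] F [-0.5  0.6 -0.9] w 0.055301312902107304
tail row [60] [(0, 138.6), (20, 145.9), (25, 150.4), (30, 155.8), (35, 161.8), (40, 168.4), (45, 175.5)]
tool F [0.56 0.55 0.86] M [-0.094 -0.174  0.016] [1.7983e+02 5.0000e-02 1.7547e+02]
t21 [ 332   82   50   49 1830]
t21 [   0  196   66  143 5578]
t21 [ 398  209   26   58 1246]
s21 [334 212  26   9  64]
pred bank corners top [array([399.4, 264.7]), array([402.9, 209.9]), array([421.1, 266.6]), array([424.3, 211.7])]
lid edge pred top/side [[[508.0, 275.5], [511.3, 152.1]], [[425.6, 104.2], [345.5, 90.5]]]
mouse 27.623987854251013 mug 23.884990253411306
```

```bash
python3 -c "
from h import *
a=ld('side0')['im'];b=ld('s21')['im']
for n,(x0,y0,x1,y1) in dict(mouse=(252,218,292,250),mug=(132,288,186,356)).items():
  t=cv2.cvtColor(a[y0:y1,x0:x1],6); r=cv2.matchTemplate(cv2.cvtColor(b[y0-15:y1+15,x0-15:x1+15],6),t,5); print(n,cv2.minMaxLoc(r)[1],cv2.minMaxLoc(r)[3])
for u,v in((420,110),(420,98),(385,105),(385,90),(350,97),(350,86)): print((u,v),b[v,u])
v=b[:,415].astype(int); print('pink top row at 415',[i for i in range(60,160) if v[i,2]-v[i,1]>25][:3],'pred',104.2-13.7*10.6/80.1)"
```

```text
mouse 0.999371349811554 (15, 15)
mug 0.999191403388977 (15, 15)
(420, 110) [125 130 175]
(420, 98) [165 186 194]
(385, 105) [122 127 171]
(385, 90) [165 186 196]
(350, 97) [120 126 170]
(350, 86) [158 177 186]
pink top row at 415 [103, 104, 105] pred 102.38701622971286
```

The mug and the mouse have not moved, the lid's edge is where a fully open lid puts it, and the bank lies flat on the deck. Handing in.

```bash
python3 -c "
from h import *
print(env.sign_off())"
```

```text
the job is handed in; nothing more can be done
None
```

The job is handed in at about 43 s: the lid was levered up with the blade at 40–44° and stands fully open, the blade is flat in its tray, and the power bank is flat on the deck after a final drop of about 3 mm; the mug and mouse did not move, and during the first attempt to set the bank in, the gripper pressed on the box with about 20 N.

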